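# Clamp a part on the inspection fixture with the ratchet handle

### The job

The steel block on the inspection fixture has to be clamped before it is measured. Flip the red thumb lever on the ratchet head from loosen to tighten, then swing the ratchet handle back and forth until the pad holds the block with about 250 N, which you feel as the handle pulling about half as heavy again as it does when the spindle runs free. Less than 160 N is too loose, and at no moment may it go above 350 N (the handle then pulls about 1.7 times as heavy as free), which would mark the block; leave the block and the things around where they are, the lever on tighten and the handle let go.

Things in the scene. Friction and masses are not known exactly. Their poses are not given: they have to be found in the camera images.
- spindle_axis (a point): On the vertical spindle axis, level with the top face of the ratchet head. The head is a steel disc, 64 mm across, 24 mm high, with a 42 mm wide block on the handle's side that reaches 57 mm from the axis. In the middle of its top a 15 mm steel hexagon stands 6 mm high.
- grip (a point): Middle of the handle's yellow round grip, on its own axis: 140 mm from the spindle axis, 12 mm below the head's top. Grip 23 mm in diameter, from 98 to 190 mm from the axis; a steel neck 16 mm wide, 15 mm high joins it to the head. The handle is level, points roughly to the robot and swings only about the spindle axis. Free space below the grip: 90 mm.
- thumb_tab (a point): Centre of the red thumb tab of the pawl lever, on top of the ratchet head: 18 mm long, 7 mm wide, 14 mm high, its top 15 mm and this point 8 mm above the head's top face. It turns about the upright pivot, 24 mm from this point. Push it sideways with 2 to 4 N; past the middle it snaps over by itself. Pushing hard, or on at its stop, turns the handle a little, which does no harm.
- pawl_pivot (a point): Upright pivot of the thumb lever, at the head's top face, on the middle line of the handle, 34 mm from the spindle axis towards the grip. The tab lies on the grip's side of it.
- pawl_lever (a joint): Angle of the thumb lever in the handle: 0 with the tab along the handle, +0.3 rad fully on tighten (tab turned clockwise seen from above), -0.3 fully on loosen. It rests at either end and flickers a little as teeth pass. Starts on loosen.
- handle (a joint): Angle, growing clockwise seen from above; 0 straight away from the post; range -2.2 to 2.2, starts within 0.35 of 0; stays where left. On tighten, clockwise drives the spindle down, anticlockwise clicks back (18 teeth, up to 0.35 rad lost per swing). Loaded, the ratchet gives by up to 0.12 rad and springs back. Square pull at the grip's middle: clicking back 1.4 N, driving the free spindle 9.1 N.
- pad: Black pressure pad, 28 mm across, under the clamp arm; does not rotate. Origin on the axis, 24.5 mm above its underside. It sinks 2.5 mm per rad of spindle, 1.6 to 4.4 mm to the block, then pushes 270 N more per rad. Steady pull at the grip's middle while moving: 9.1 N free, plus 1.8 N per 100 N at the pad (160 N: 12.0, 250: 13.6, 350: 15.4); 2 to 4 N less when stopped. It does not run back.
- clamp_arm: Grey clamp arm, 24 mm thick, carrying spindle and ratchet head; origin on the spindle axis at its underside, 52 mm below the head's top. Its +x runs level to a steel post 95 mm away, on the far side from the robot; arm and post end below the head's underside.
- part: Loose milled steel block, 64 x 52 x 40 mm, about 1 kg, on the fixture plate under the pad; origin at the centre of its underside. It stays where it is.
- fixture: Fixed aluminium fixture plate with a grid of holes, 250 x 190 x 18 mm, on the table, carrying post and block; origin at the centre of its underside, +x towards the post.
- blue_bin: Bystander: blue tray with two steel parts, 160 x 120 x 55 mm, on the table; origin at the centre of its underside.
- ring_gauge: Bystander: steel ring gauge, 60 mm across, 22 mm high, on the table; origin at the centre of its underside.
- gauge_case: Bystander: closed wooden gauge block case, 110 x 70 x 28 mm, on the table; origin at the centre of its underside.
Not all that is in view belongs to the job. What is shaped like the part but turquoise is not meant.

How it is judged:
On the way, in this order (a step that is already met when the one before it is completed fails the run):
1. the thumb lever is on tighten (pawl_lever above 0.2 rad) while the pad is still clear of the block (value of joint pawl_lever above 0.2 rad and contact force between pad and part below 1 N), for 0.2 s.
2. the pad presses on the block with at least 160 N (contact force between pad and part above 160 N), for 0.2 s.
At the end, for the whole second after the job is handed in: The pad presses on the block with 160 to 350 N, the lever is on tighten (above 0.2 rad), the block is within 6 mm of where it lay, the handle is let go and at rest (contact force between pad and part between 160 and 350 N and value of joint pawl_lever above 0.2 rad and distance of part from where it was at the start of the episode below 0.006 m and velocity of joint handle between -0.05 and 0.05 rad/s and contact force between the fingers and anything else below 0.5 N); the robot touches nothing.
It fails at once if the pad presses on the block with more than 350 N (contact force between pad and part above 350 N).
It fails at once if the block is shifted by more than 6 mm (distance of part from where it was at the start of the episode above 0.006 m).
It fails at once if a thing beside the fixture is moved by more than 20 mm (distance of any of blue_bin, ring_gauge, gauge_case from where it was at the start of the episode above 0.02 m).
It also fails if it takes over 72 s, if anything falls off the work surface, if the arm or the gripper's body presses on something with over 40 N, if the wrist force passes 120 N, or if a joint passes its speed limit or range.

### The arm

A 7-joint arm with a two-finger parallel gripper is mounted at the origin on the work surface. World frame = base frame: x ahead of the robot, y to its left, z up, the work surface at z = 0. Lengths are in m, angles in rad, forces in N, time in s.
With the tool pointing down it reaches from about 0.4 to 0.9 m from the base axis. Payload 5.5 kg.
Tool frame: the origin (TCP) lies at the very end of the fingers, on their centre line; the grasp point (between the pads) lies 19 mm behind it; z points along the fingers, y is the line along which they close (so a half turn about z gives the same grasp; the last joint's range is limited). The gripper opens to 92 mm and grips with 3 to 60 N. Pads are 19 mm wide; open, the fingers measure 130 mm over their backs; the gripper's body (75 mm by 190 mm) begins 47 mm behind the grasp point.
Start: joints at [-1.019, 0.501, -0.427, 1.55, 0.221, 1.138, -0.21], TCP at [0.185, 0.623, 0.206] pointing down, gripper open.
Joint ranges: [-2.88, 2.88], [-0.31, 2.03], [-1.54, 1.56], [0.2, 2.42], [-1.41, 4.55], [0.19, 2.02], [-2.57, 2.57]. Speed limits (rad/s): [2.57, 2.57, 3.14, 3.14, 3.14, 3.14, 3.14].

### API

Orientations are given as a unit quaternion [w, x, y, z].
In Python, from rig import bot gives the robot as it stands. The module is installed in compiled form; this text tells all that it offers.
- The arm moves only by the tool send_rows, never from a script. Its argument "increments" is a list of rows, each an object with "delta_pos": the shift along the tool's x, y, z in units of 0.1 m (1.0 is 0.1 m), a list of three; "twist": the turn, a rotation vector about the tool's x, y, z in units of pi/4 rad (1.0 is pi/4 rad), a list of three; "fingers": the closure, from -1 (fully open) to 1 (shut). A call has 1 to 8 rows; each row is the pose to reach, as a shift and turn from the pose commanded when the call began, along the tool's axes at that moment; what a row does not reach only later rows make up. A row lasts 1/12 s, in which the tool goes at most 41.7 mm and 7.16 degrees, less where a joint would pass 70% of its speed; a pose out of reach is approached as far as the arm can. A call with a number of a shift or a turn outside -1 to 1 is refused whole. A call with a gripper value outside its range is refused whole. The fingers move at their own pace and stop on an object; the grip force is fixed at half the most. Time passes only in rows, so rows that repeat a pose let the fingers close. It gives the time, the measured TCP pose, the force, the opening and the grip force at its end, in the units of the state.
- bot.read_state(): the state, without advancing time (a new reading comes with each control period).
- bot.capture(name): name is "side" or "top"; returns a dict with "pixels" (480x640x3 uint8, blue, green, red), "depth" (480x640 float32, m along the optical axis (not along the pixel's ray), 0 where there is no reading), "fovy" (degrees; the focal length in pixels is half the picture's height over the tangent of half this angle, whatever the lens; pixels are square), "cx", "cy" (the principal point, pixels), "dist" ([k1, k2, p1, p2, k3] as OpenCV has them; the pictures are not rectified), "eye" and "attitude" of the camera in the world. Camera axes: x right, y up, looking along -z (the intrinsics and any distortion apply to the point x, -y, -z); pixel columns grow to the right and rows downward; lengths in m; the calibration is good to about 2 mm. A picture is of the moment at which its call begins.
- bot.hand_in(): hands the job in; it is judged then, once.
Trained networks look in the newest picture that a camera, given by its name, has taken for a name from the list of things; names that differ only in an ending like _2 or _b are one class to them, and where a whole thing is asked for, a point or a joint stands for the part that bears it (a point fixed in the world has none). Each returns a list of dicts, best first, with "p" (0 to 1); they miss things now and then, are a little off and sometimes report something else, mostly with a low value. They report only what shows in the picture. A call takes as long as a camera call. They do not tell look-alikes from the thing itself.
- bot.silhouettes(camera, name): "region" (480x640 bool, what is visible of it) and "rect" ([left, top, right, bottom] in pixels, round what is visible of it).
- bot.pinpoint(camera, name): "position" ([column, row] in pixels: a listed point, or the origin of a listed thing).
The state is a dict: "time": time; "qpos": joint angles; "qd": joint speeds; "joint_torque": joint torques, N m; "eef_pos": TCP position; "eef_rot": TCP orientation; "contact_force": force on the tool from outside, world axes, zero at the start; "ft_torque": the same for the moment, N m; "finger_gap": opening from 0.0 (shut) to 1.0 (fully open); "grasp_force": force on a finger pad.
Only numpy, scipy, OpenCV 4.12 (cv2) and the standard library are available. Lean on these libraries where they do the work, as an engineer would, in place of code of your own. Each camera call takes 0.05 s, during which the arm holds its last target. There are 200 camera calls.

## Working session

There is one attempt and no reset: what is moved stays moved. The work goes in short steps, Python scripts to look and compute and a tool call to move; the robot and the scene stay as the last step left them, time stands still between calls to the robot, and variables do not carry over. Pictures are saved under pics/ and viewed, at most 10 in all, crops included, and the job is handed in when it is done.

Besides the shell and the picture viewer there is one more tool, called after ">>>" as name(argument=value, ...) on one line, values as JSON. send_rows: Moves the arm, as the interface text tells. Shifts and turns lie within -1 to 1; 1 stands for 0.1 m of shift or pi/4 rad of turn. Its arguments: {"type":"object","properties":{"increments":{"type":"array","items":{"type":"object","properties":{"delta_pos":{"type":"array","items":{"type":"number"}},"twist":{"type":"array","items":{"type":"number"}},"fingers":{"type":"number"}}}}},"required":["increments"]}

```bash
mkdir -p pics
cat > h.py <<'E'
from rig import bot
import numpy as np, cv2
from scipy.spatial.transform import Rotation as R
def cam(n):
    c=bot.capture(n); return c
def rot(q): return R.from_quat([q[1],q[2],q[3],q[0]])
def ray(c,p):
    f=240/np.tan(np.radians(c["fovy"])/2)
    K=np.array([[f,0,c["cx"]],[0,f,c["cy"]],[0,0,1]])
    u=cv2.undistortPoints(np.array([[p]],float),K,np.array(c["dist"],float))[0,0]
    a=np.array(c["attitude"]); Rm=rot(a).as_matrix() if a.size==4 else a
    return np.array(c["eye"]),Rm@np.array([u[0],-u[1],-1])
def dep(c,p):
    x,y=int(round(p[0])),int(round(p[1])); d=c["depth"][max(y-2,0):y+3,max(x-2,0):x+3]; d=d[d>0]
    return np.median(d) if d.size else 0
def world(c,p,z=None):
    e,r=ray(c,p)
    return e+r*(dep(c,p) if z is None else (z-e[2])/r[2])
def project(c,P):
    f=240/np.tan(np.radians(c["fovy"])/2)
    a=np.array(c["attitude"]); Rm=rot(a).as_matrix() if a.size==4 else a
    q=Rm.T@(np.array(P)-c["eye"]); q=q*[1,-1,-1]
    K=np.array([[f,0,c["cx"]],[0,f,c["cy"]],[0,0,1]])
    return cv2.projectPoints(q.reshape(1,1,3),np.zeros(3),np.zeros(3),K,np.array(c["dist"],float))[0].ravel()
E
python3 - <<'E'
from h import *
np.set_printoptions(precision=3,suppress=True)
for n in("top","side"):
    c=cam(n); cv2.imwrite(f"pics/{n}0.png",c["pixels"]); print(n,c["eye"],c["attitude"],c["fovy"],c["dist"])
    for k in("spindle_axis","grip","thumb_tab","pawl_pivot","clamp_arm","part","fixture","blue_bin","ring_gauge","gauge_case"):
        for d in bot.pinpoint(n,k)[:3]: print(k,round(d["p"],2),np.array(d["position"]),world(c,d["position"]))
s=bot.read_state(); print(s)
E
```

```text
top [0.489 0.026 1.289] [-0.704 -0.019  0.028  0.71 ] 47.64829080312499 [-0.104  0.     0.     0.     0.   ]
spindle_axis 0.6 [315.2 200.2] [0.605 0.024 0.141]
spindle_axis 0.32 [231.2 186.3] [0.654 0.223 0.003]
grip 0.56 [309.1 266.3] [0.465 0.038 0.137]
thumb_tab 0.45 [311.8 222.7] [0.557 0.031 0.145]
clamp_arm 0.93 [310.2 202.6] [0.6   0.034 0.14 ]
part 0.69 [333.9 296.7] [ 0.394 -0.017  0.041]
part 0.6 [313.6 208. ] [0.589 0.027 0.139]
fixture 0.8 [313.9 206.5] [0.592 0.026 0.139]
blue_bin 0.67 [232.4 183.5] [0.661 0.22  0.004]
ring_gauge 0.96 [433.4 221.8] [ 0.565 -0.258  0.003]
gauge_case 0.58 [383.  227.4] [ 0.552 -0.134  0.03 ]
gauge_case 0.21 [232.2 185.3] [0.656 0.221 0.004]
gauge_case 0.17 [314.6 225.4] [0.552 0.025 0.142]
side [ 0.338 -0.732  0.588] [ 0.866  0.481 -0.069 -0.118] 56.98593439371382 [0.03 0.   0.   0.   0.  ]
spindle_axis 0.8 [340.7 228.5] [0.605 0.018 0.138]
spindle_axis 0.35 [273.5 234.7] [0.468 0.038 0.132]
grip 0.97 [276.  234.9] [0.473 0.037 0.132]
thumb_tab 0.58 [313.4 225.1] [0.549 0.027 0.149]
pawl_pivot 0.78 [325.8 220.1] [0.642 0.241 0.035]
clamp_a
[... 360 characters left out ...]
09 0.132]
blue_bin 0.72 [276.2 234.9] [0.473 0.037 0.132]
blue_bin 0.72 [370.5 383.1] [ 0.56  -0.282  0.021]
ring_gauge 0.76 [368.8 382.3] [ 0.558 -0.28   0.021]
gauge_case 0.71 [337.8 329.4] [ 0.545 -0.156  0.028]
{'time': 1.1, 'qpos': array([-1.019,  0.501, -0.427,  1.55 ,  0.221,  1.138, -0.21 ]), 'qd': array([-0.001, -0.001, -0.   ,  0.   , -0.   ,  0.001,  0.001]), 'joint_torque': array([ -0.   , -56.644,  -5.811, -27.951,  -0.067,   0.021,   0.   ]), 'eef_pos': array([0.185, 0.623, 0.206]), 'eef_rot': array([-0.   ,  0.144,  0.99 ,  0.   ]), 'contact_force': array([ 0.273,  0.21 , -0.113]), 'ft_torque': array([0.032, 0.008, 0.032]), 'grasp_force': 0.0, 'finger_gap': 1.0006225892022629}
```

Run:
```python
import cv2,numpy as np
t=cv2.imread("pics/top0.png");s=cv2.imread("pics/side0.png")
a=cv2.resize(t[170:310,270:390],None,fx=4,fy=4,interpolation=2)[:,:400]
a=cv2.resize(t[180:320,260:360],(400,560),interpolation=cv2.INTER_CUBIC)
b=cv2.resize(s[180:320,250:350],(400,560),interpolation=cv2.INTER_CUBIC)
cv2.imwrite("pics/crop0.png",np.hstack([a,b]))
```

```text
(no output)
```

View pics/top0.png

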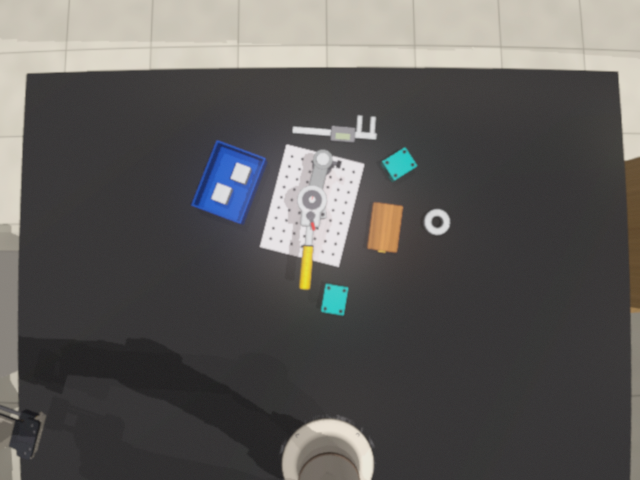

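View pics/crop0.png

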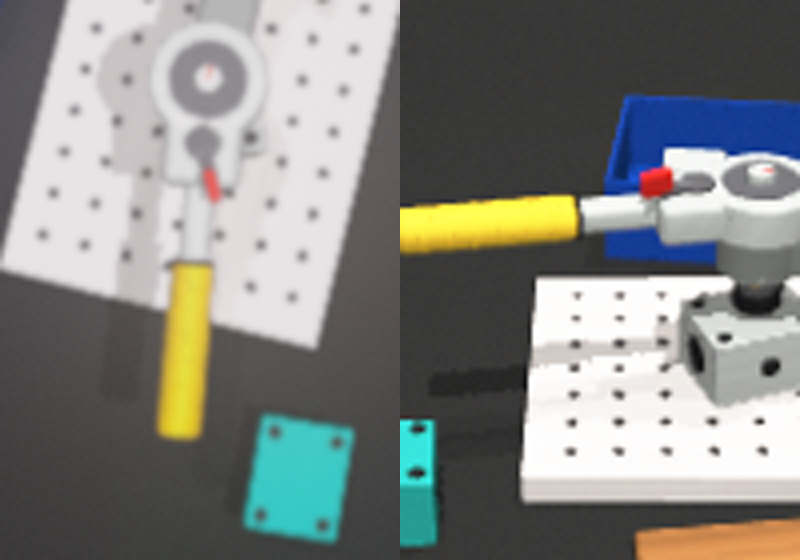

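Run:
```python
from h import *
np.set_printoptions(precision=4,suppress=True)
C={n:cam(n) for n in("top","side")}
def seg(c,name,box):
    h=cv2.cvtColor(c["pixels"],cv2.COLOR_BGR2HSV); H,S,V=h[...,0],h[...,1],h[...,2]
    m=((H<6)|(H>174))&(S>130)&(V>80) if name=="red" else (H>22)&(H<34)&(S>130)&(V>80)
    k=np.zeros_like(m); l,t,r,b=box; k[t:b,l:r]=1; return m&k
for n,box in(("top",(280,205,340,310)),("side",(220,200,345,260))):
    c=C[n]
    for col in("red","yel"):
        v,u=np.nonzero(seg(c,col,box)); P=np.array([world(c,(a,b)) for a,b in zip(u,v)])
        rect=cv2.minAreaRect(np.c_[u,v].astype(np.float32))
        print(n,col,len(u),u.mean(),v.mean(),rect,P.mean(0),np.median(P,0),P[:,2].max())
        for z in (.126,.137,.146,.153): print("  z",z,world(c,(u.mean(),v.mean()),z))
c=C["top"]
for p in((300,199),(312,190),(311,209),(312,199),(323,160),(321,165)): print(p,world(c,p))
print(world(c,(312,199),.144))
# head ring: bright disc fit by depth
v,u=np.mgrid[180:260,290:340]; P=np.array([world(c,(a,b)) for a,b in zip(u.ravel(),v.ravel())])
m=(P[:,2]>.130)&(P[:,2]<.15); Q=P[m]; print(np.percentile(Q[:,2],[10,50,90]),Q.min(0),Q.max(0))
D=Q[Q[:,0]>0.58]; (x,y),r=cv2.minEnclosingCircle(D[:,:2].astype(np.float32)); print(x,y,r)
```

```text
top red 8 312.5 225.5 ((312.5, 225.5), (5.0, 1.0), 90.0) [0.551  0.0297 0.1513] [0.551  0.0297 0.1525] 0.15272688153038372
  z 0.126 [0.5524 0.0298 0.126 ]
  z 0.137 [0.5518 0.0298 0.137 ]
  z 0.146 [0.5513 0.0297 0.146 ]
  z 0.153 [0.5509 0.0297 0.153 ]
top yel 416 305.97596153846155 268.27163461538464 ((305.85784912109375, 267.48980712890625), (10.18832778930664, 43.46070098876953), 4.085616588592529) [0.4613 0.0443 0.1351] [0.4599 0.0442 0.1366] 0.13912010210029435
  z 0.126 [0.4611 0.0445 0.126 ]
  z 0.137 [0.4614 0.0443 0.137 ]
  z 0.146 [0.4616 0.0441 0.146 ]
  z 0.153 [0.4618 0.044  0.153 ]
side red 44 313.9318181818182 225.20454545454547 ((313.5, 225.0), (6.0, 7.0), 90.0) [0.5508 0.0301 0.1467] [0.5505 0.0293 0.1473] 0.1528639509238458
  z 0.126 [0.5608 0.0657 0.126 ]
  z 0.137 [0.5555 0.0468 0.137 ]
  z 0.146 [0.5512 0.0313 0.146 ]
  z 0.153 [0.5478 0.0192 0.153 ]
side yel 473 271.10359408033827 235.2536997885835 ((270.98773193359375, 235.36477661132812), (11.407503128051758, 44.81519317626953), 84.80557250976562) [0.4636 0.0426 0.1291] [0.4636 0.0388 0.132 ] 0.1383859467370449
  z 0.126 [0.4644 0.0477 0.126 ]
  z 0.137 [0.4614 0.0292 0.137 ]
  z 0.146 [0.4589 0.014  0.146 ]
  z 0.153 [0.457  0.0022 0.153 ]
(300, 199) [0.6084 0.0559 0.1387]
(312, 190) [0.6273 0.0302 0.1398]
(311, 209) [0.5867 0.0327 0.1399]
(312, 199) [0.6075 0.0303 0.1449]
(323, 160) [0.6961 0.0058 0.1149]
(321, 165) [0.6854 0.0102 0.113 ]
[0.6076 0.0304 0.144 ]
[0.1343 0.139  0.1411] [0.4809 0.0005 0.1302] [0.6365 0.0625 0.1489]
0.6061771512031555 0.032492537051439285 0.03325856104493141
```

>>> send_rows(increments=[{"delta_pos": [-0.2,-0.2,-0.1],"twist": [0,0,0],"fingers": 1},{"delta_pos": [-0.4,-0.4,-0.2],"twist": [0,0,0],"fingers": 1},{"delta_pos": [-0.6,-0.6,-0.3],"twist": [0,0,0],"fingers": 1},{"delta_pos": [-0.8,-0.8,-0.4],"twist": [0,0,0],"fingers": 1},{"delta_pos": [-1,-1,-0.4],"twist": [0,0,0],"fingers": 1},{"delta_pos": [-1,-1,-0.4],"twist": [0,0,0],"fingers": 1}])

```text
time: 1.7
eef_pos: [0.2573, 0.494, 0.2469]
eef_rot: [0.002, 0.147, 0.989, -0.001]
contact_force: [0.3, -1.1, -0.4]
finger_gap: 0.616
grasp_force: 0.0
```

>>> send_rows(increments=[{"delta_pos": [-0.2,-0.2,0],"twist": [0,0,0],"fingers": 1},{"delta_pos": [-0.4,-0.4,0],"twist": [0,0,0],"fingers": 1},{"delta_pos": [-0.6,-0.6,0],"twist": [0,0,0],"fingers": 1},{"delta_pos": [-0.8,-0.8,0],"twist": [0,0,0],"fingers": 1},{"delta_pos": [-1,-1,0],"twist": [0,0,0],"fingers": 1},{"delta_pos": [-1,-1,0],"twist": [0,0,0],"fingers": 1}])

```text
time: 2.2
eef_pos: [0.3233, 0.3691, 0.246]
eef_rot: [0.001, 0.147, 0.989, -0.002]
contact_force: [-0.2, -0.4, 0.6]
finger_gap: 0.181
grasp_force: 0.0
```

>>> send_rows(increments=[{"delta_pos": [-0.2,-0.2,0],"twist": [0,0,0],"fingers": 1},{"delta_pos": [-0.4,-0.4,0],"twist": [0,0,0],"fingers": 1},{"delta_pos": [-0.6,-0.6,0],"twist": [0,0,0],"fingers": 1},{"delta_pos": [-0.8,-0.8,0],"twist": [0,0,0],"fingers": 1},{"delta_pos": [-1,-1,0],"twist": [0,0,0],"fingers": 1},{"delta_pos": [-1,-1,0],"twist": [0,0,0],"fingers": 1}])

```text
time: 2.7
eef_pos: [0.3901, 0.2451, 0.2462]
eef_rot: [0.001, 0.147, 0.989, -0.001]
contact_force: [-0.6, 0.7, -0.8]
finger_gap: 0.005
grasp_force: 0.0
```

>>> send_rows(increments=[{"delta_pos": [-0.2,-0.2,0],"twist": [0,0,0],"fingers": 1},{"delta_pos": [-0.4,-0.4,0],"twist": [0,0,0],"fingers": 1},{"delta_pos": [-0.6,-0.6,0],"twist": [0,0,0],"fingers": 1},{"delta_pos": [-0.8,-0.8,0],"twist": [0,0,0],"fingers": 1},{"delta_pos": [-1,-1,0],"twist": [0,0,0],"fingers": 1},{"delta_pos": [-1,-1,0],"twist": [0,0,0],"fingers": 1}])

```text
time: 3.2
eef_pos: [0.4572, 0.1208, 0.2463]
eef_rot: [0.001, 0.147, 0.989, -0.001]
contact_force: [0.1, 0.2, 0.3]
finger_gap: 0.002
grasp_force: 0.0
```

>>> send_rows(increments=[{"delta_pos": [-0.2,-0.2,0],"twist": [0,0,-0.05],"fingers": 1},{"delta_pos": [-0.4,-0.4,0],"twist": [0,0,-0.1],"fingers": 1},{"delta_pos": [-0.6,-0.6,0],"twist": [0,0,-0.15],"fingers": 1},{"delta_pos": [-0.8,-0.8,0],"twist": [0,0,-0.2],"fingers": 1},{"delta_pos": [-1,-1,0],"twist": [0,0,-0.24],"fingers": 1},{"delta_pos": [-1,-1,0],"twist": [0,0,-0.24],"fingers": 1},{"delta_pos": [-1,-1,0],"twist": [0,0,-0.24],"fingers": 1}])

```text
time: 3.78
eef_pos: [0.5225, 0.0008, 0.2459]
eef_rot: [-0.0, 0.052, 0.999, 0.0]
contact_force: [0.6, 0.6, 0.8]
finger_gap: 0.003
grasp_force: 0.0
```

Run:
```python
from h import *
c=cam("side"); cv2.imwrite("pics/s1.png",cv2.resize(c["pixels"][130:280,230:430],(800,600),interpolation=cv2.INTER_CUBIC))
s=bot.read_state(); print(s["eef_pos"],s["eef_rot"],s["qpos"],s["contact_force"])
```

```text
[0.52195014 0.00248373 0.24589645] [-4.00628938e-04  5.03851035e-02  9.98729724e-01  3.46150767e-04] [-0.04141622  0.20184334 -0.01634719  1.8356194   0.00280113  1.10487982
  1.41129134] [-0.32879648  0.57023045 -0.27017742]
```

View pics/s1.png

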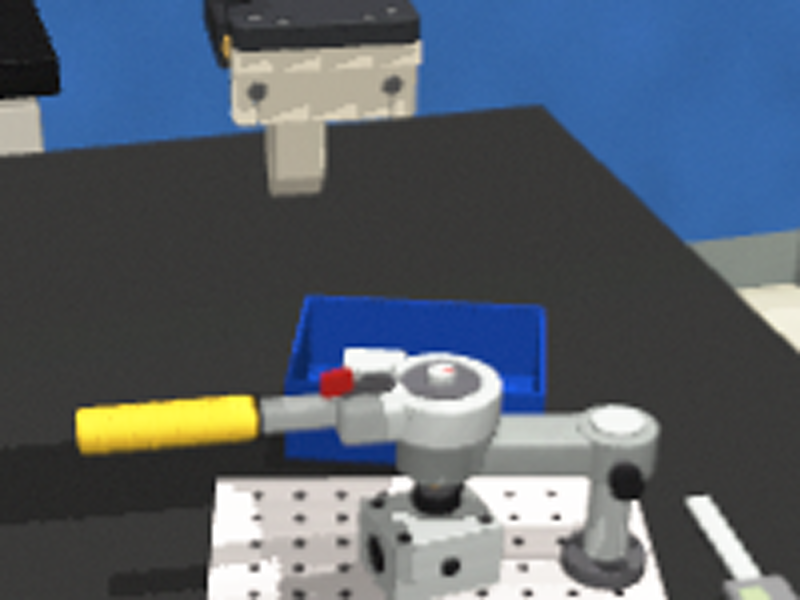

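>>> send_rows(increments=[{"delta_pos": [-0.21,-0.16,0.1],"twist": [0,0,0],"fingers": 1},{"delta_pos": [-0.21,-0.16,0.3],"twist": [0,0,0],"fingers": 1},{"delta_pos": [-0.21,-0.16,0.5],"twist": [0,0,0],"fingers": 1},{"delta_pos": [-0.21,-0.16,0.7],"twist": [0,0,0],"fingers": 1},{"delta_pos": [-0.21,-0.16,0.9],"twist": [0,0,0],"fingers": 1},{"delta_pos": [-0.21,-0.16,1.0],"twist": [0,0,0],"fingers": 1},{"delta_pos": [-0.21,-0.16,1.0],"twist": [0,0,0],"fingers": 1}])

```text
time: 4.42
eef_pos: [0.539, -0.0146, 0.1439]
eef_rot: [-0.002, 0.049, 0.999, 0.0]
contact_force: [-0.6, 0.5, -0.3]
finger_gap: 0.007
grasp_force: 0.0
```

>>> send_rows(increments=[{"delta_pos": [0,0.03,0.02],"twist": [0,0,0],"fingers": 1},{"delta_pos": [0,0.06,0.02],"twist": [0,0,0],"fingers": 1},{"delta_pos": [0,0.09,0.02],"twist": [0,0,0],"fingers": 1},{"delta_pos": [0,0.12,0.02],"twist": [0,0,0],"fingers": 1},{"delta_pos": [0,0.15,0.02],"twist": [0,0,0],"fingers": 1},{"delta_pos": [0,0.15,0.02],"twist": [0,0,0],"fingers": 1}])

```text
time: 4.92
eef_pos: [0.5433, -0.0006, 0.1448]
eef_rot: [0.001, 0.05, 0.999, 0.0]
contact_force: [0.0, 0.3, -0.3]
finger_gap: 0.007
grasp_force: 0.0
```

>>> send_rows(increments=[{"delta_pos": [0,0.02,0],"twist": [0,0,0],"fingers": 1},{"delta_pos": [0,0.04,0],"twist": [0,0,0],"fingers": 1},{"delta_pos": [0,0.06,0],"twist": [0,0,0],"fingers": 1},{"delta_pos": [0,0.06,0],"twist": [0,0,0],"fingers": 1}])

```text
time: 5.25
eef_pos: [0.5434, 0.0048, 0.1442]
eef_rot: [-0.0, 0.05, 0.999, 0.0]
contact_force: [-0.7, -0.2, -0.2]
finger_gap: 0.004
grasp_force: 0.0
```

>>> send_rows(increments=[{"delta_pos": [0,0.02,0],"twist": [0,0,0],"fingers": 1},{"delta_pos": [0,0.04,0],"twist": [0,0,0],"fingers": 1},{"delta_pos": [0,0.06,0],"twist": [0,0,0],"fingers": 1},{"delta_pos": [0,0.06,0],"twist": [0,0,0],"fingers": 1}])

```text
time: 5.58
eef_pos: [0.544, 0.0109, 0.1442]
eef_rot: [-0.0, 0.05, 0.999, 0.0]
contact_force: [0.3, -0.8, -0.8]
finger_gap: 0.001
grasp_force: 0.0
```

>>> send_rows(increments=[{"delta_pos": [0,0.02,0],"twist": [0,0,0],"fingers": 1},{"delta_pos": [0,0.04,0],"twist": [0,0,0],"fingers": 1},{"delta_pos": [0,0.04,0],"twist": [0,0,0],"fingers": 1}])

```text
time: 5.83
eef_pos: [0.5444, 0.0148, 0.1442]
eef_rot: [0.0, 0.05, 0.999, 0.0]
contact_force: [0.2, 0.8, -0.3]
finger_gap: 0.006
grasp_force: 0.0
```

>>> send_rows(increments=[{"delta_pos": [0,0.02,0],"twist": [0,0,0],"fingers": 1},{"delta_pos": [0,0.04,0],"twist": [0,0,0],"fingers": 1},{"delta_pos": [0,0.04,0],"twist": [0,0,0],"fingers": 1}])

```text
time: 6.08
eef_pos: [0.5448, 0.0188, 0.1442]
eef_rot: [0.0, 0.05, 0.999, 0.0]
contact_force: [0.7, -0.6, 0.5]
finger_gap: 0.006
grasp_force: 0.0
```

Run:
```python
from h import *
c=cam("side"); d=cam("top");cv2.imwrite("pics/s2.png",np.hstack([cv2.resize(c["pixels"][170:270,260:360],(400,400),interpolation=cv2.INTER_CUBIC),cv2.resize(d["pixels"][180:280,260:360],(400,400),interpolation=cv2.INTER_CUBIC)]))
```

```text
(no output)
```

View pics/s2.png

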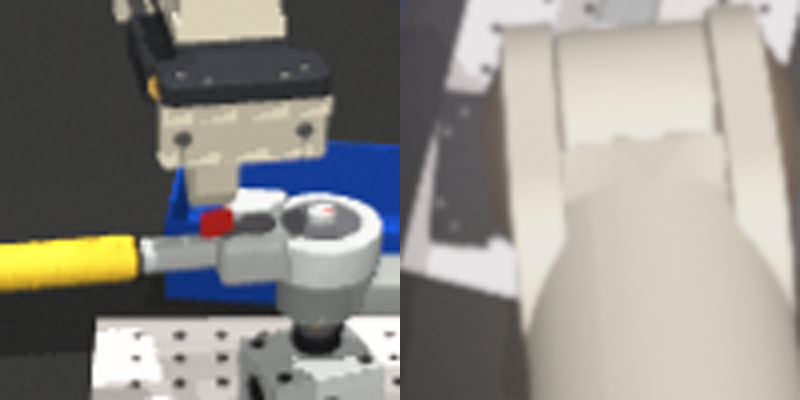

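Run:
```python
from h import *
np.set_printoptions(precision=4,suppress=True)
c=cam("side"); s=bot.read_state(); print(s["eef_pos"],s["contact_force"],project(c,s["eef_pos"]))
for v in range(205,232,2): print(v,world(c,(314,v)),c["pixels"][v,314])
```

```text
[0.5448 0.0182 0.1442] [ 0.3319 -0.2573  0.0015] [312.613  229.4261]
205 [ 0.524  -0.0656  0.2424] [156 177 184]
207 [ 0.5242 -0.0651  0.2383] [156 175 184]
209 [ 0.524  -0.0657  0.2347] [154 175 183]
211 [0.5431 0.0025 0.1941] [154 173 180]
213 [0.5432 0.0028 0.1896] [153 173 179]
215 [0.5432 0.0028 0.1852] [152 172 179]
217 [0.5434 0.0032 0.1806] [153 173 180]
219 [0.5452 0.0096 0.1726] [125 140 147]
221 [0.5511 0.0305 0.1562] [160 103  86]
223 [0.5511 0.0306 0.1515] [ 28  32 167]
225 [0.5502 0.0275 0.1486] [ 23  29 162]
227 [0.5507 0.0289 0.1431] [ 25  30 161]
229 [0.5506 0.0284 0.1387] [116 119 141]
231 [0.5505 0.0283 0.134 ] [129 133 131]
```

Run:
```python
from h import *
np.set_printoptions(precision=4,suppress=True)
c=cam("side"); s=bot.read_state()
print("s1 tcp proj",project(c,[.522,.0025,.2459]), "vs tip px 304,178"); 
for z in(.144,.16,.175,.18):print(z,project(c,[.5448,.003,z]))
v,u=np.mgrid[190:240,290:330]; P=np.array([world(c,(a,b)) for a,b in zip(u.ravel(),v.ravel())]).reshape(50,40,3)
for r in range(18,40,2): print(190+r,P[r,::6,1],P[r,::6,2])
print(s["finger_gap"])
cv2.imwrite("pics/s3.png",cv2.resize(c["pixels"][60:300,200:520],(800,600),interpolation=cv2.INTER_CUBIC))
```

```text
s1 tcp proj [303.1869 187.5501] vs tip px 304,178
0.144 [314.6379 233.1567]
0.16 [314.6792 226.1615]
0.175 [314.7185 219.479 ]
0.18 [314.7318 217.224 ]
208 [ 0.398   0.3926 -0.0631 -0.0648 -0.0654 -0.0662 -0.0677] [0.0012 0.0016 0.2381 0.2376 0.2365 0.2354 0.2348]
210 [ 0.3859  0.3828 -0.0627 -0.0648 -0.0642 -0.0648  0.2864] [0.001  0.0003 0.234  0.2337 0.2319 0.2308 0.0402]
212 [0.3741 0.3691 0.2682 0.0041 0.0017 0.0042 0.2876] [0.0008 0.0012 0.0528 0.1927 0.1924 0.1894 0.0334]
214 [0.3617 0.3576 0.3475 0.0059 0.0022 0.2908 0.2876] [0.001  0.0009 0.004  0.1874 0.1877 0.0278 0.0273]
216 [0.3499 0.3455 0.3345 0.0058 0.0021 0.2593 0.2846] [0.001  0.0011 0.0047 0.183  0.1834 0.0391 0.0228]
218 [0.3369 0.3343 0.3212 0.0129 0.0031 0.2511 0.2519] [0.0018 0.0009 0.0057 0.1747 0.1784 0.0377 0.035 ]
220 [0.3274 0.3223 0.2441 0.017  0.0111 0.2432 0.2417] [0.0008 0.0012 0.0426 0.1679 0.1695 0.0363 0.0348]
222 [0.3157 0.3128 0.2406 0.2843 0.0298 0.2349 0.0507] [0.001  0.0002 0.0387 0.0116 0.1543 0.035  0.1386]
224 [0.3059 0.301  0.2101 0.2796 0.0285 0.0404 0.0372] [0.0003 0.0007 0.0502 0.0081 0.1504 0.1417 0.1416]
226 [0.2926 0.2891 0.1983 0.191  0.0285 0.0326 0.031 ] [0.0017 0.0013 0.0513 0.0533 0.1457 0.1415 0.1405]
228 [0.2821 0.2779 0.1936 0.0418 0.0286 0.0279 0.0249] [0.0016 0.0016 0.0483 0.1351 0.1409 0.1395 0.1393]
0.005263765694685163
```

View pics/s3.png

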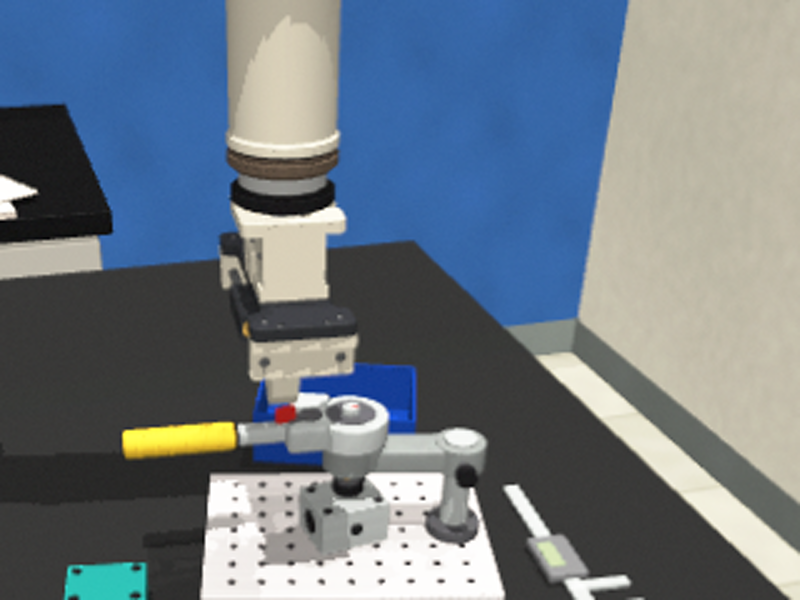

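>>> send_rows(increments=[{"delta_pos": [0,-0.1,-0.25],"twist": [0,0,0],"fingers": 0.3},{"delta_pos": [0,-0.25,-0.5],"twist": [0,0,0],"fingers": 0.3},{"delta_pos": [0,-0.25,-0.5],"twist": [0,0,0],"fingers": 0.3},{"delta_pos": [0,-0.25,-0.5],"twist": [0,0,0],"fingers": 0.3},{"delta_pos": [0,-0.25,-0.5],"twist": [0,0,0],"fingers": 0.3},{"delta_pos": [0,-0.25,-0.5],"twist": [0,0,0],"fingers": 0.3}])

```text
time: 6.78
eef_pos: [0.5415, -0.0061, 0.1933]
eef_rot: [-0.001, 0.05, 0.999, 0.0]
contact_force: [-0.5, 0.2, -0.2]
finger_gap: 0.338
grasp_force: 0.0
```

Run:
```python
from h import *
np.set_printoptions(precision=4,suppress=True)
c=cam("side"); s=bot.read_state(); print(s["eef_pos"],s["eef_rot"],s["qpos"],s["finger_gap"],project(c,s["eef_pos"]))
for u in (304,308,312,316):
  for v in range(186,222,2):
    w=world(c,(u,v))
    if abs(w[1])<.12: print(u,v,w)
cv2.imwrite("pics/s4.png",cv2.resize(c["pixels"][130:280,230:430],(800,600),interpolation=cv2.INTER_CUBIC))
```

```text
[ 0.5414 -0.006   0.1931] [-0.001   0.0497  0.9988  0.0001] [-0.0329  0.291  -0.0064  1.8487  0.0017  1.0039  1.4314] 0.34987338631023795 [314.3417 213.5355]
304 186 [ 0.5008 -0.0875  0.2905]
304 188 [ 0.5009 -0.0873  0.2868]
304 190 [ 0.5009 -0.0871  0.2832]
304 192 [0.5295 0.0261 0.2253]
308 186 [ 0.5074 -0.0883  0.2901]
308 188 [ 0.5074 -0.0881  0.2864]
308 190 [ 0.5075 -0.0877  0.2827]
308 192 [ 0.5248 -0.0218  0.2474]
308 194 [0.5341 0.0134 0.2263]
308 196 [0.5339 0.0128 0.2224]
308 198 [0.5339 0.0128 0.2182]
312 186 [ 0.514  -0.0887  0.2895]
312 188 [ 0.5139 -0.0892  0.2862]
312 190 [ 0.514  -0.0887  0.2824]
312 192 [ 0.5285 -0.0358  0.2533]
312 194 [ 0.5283 -0.0367  0.2498]
312 196 [ 0.5286 -0.0354  0.2452]
312 198 [ 0.5288 -0.0348  0.241 ]
312 200 [ 0.5286 -0.0355  0.2373]
312 202 [ 0.5288 -0.0349  0.233 ]
312 204 [ 0.5291 -0.034   0.2285]
312 206 [ 0.5307 -0.0282  0.2215]
312 208 [ 0.5319 -0.0238  0.215 ]
316 186 [ 0.5204 -0.0901  0.2893]
316 188 [ 0.5207 -0.0891  0.2853]
316 190 [ 0.5207 -0.0893  0.2818]
316 192 [ 0.5354 -0.0377  0.2533]
316 194 [ 0.5354 -0.038   0.2495]
316 196 [ 0.5356 -0.0372  0.2452]
316 198 [ 0.5356 -0.0372  0.2412]
316 200 [ 0.5356 -0.0375  0.2374]
316 202 [ 0.5358 -0.0369  0.2331]
316 204 [ 0.5361 -0.0359  0.2285]
316 206 [ 0.5375 -0.0311  0.222 ]
```

View pics/s4.png

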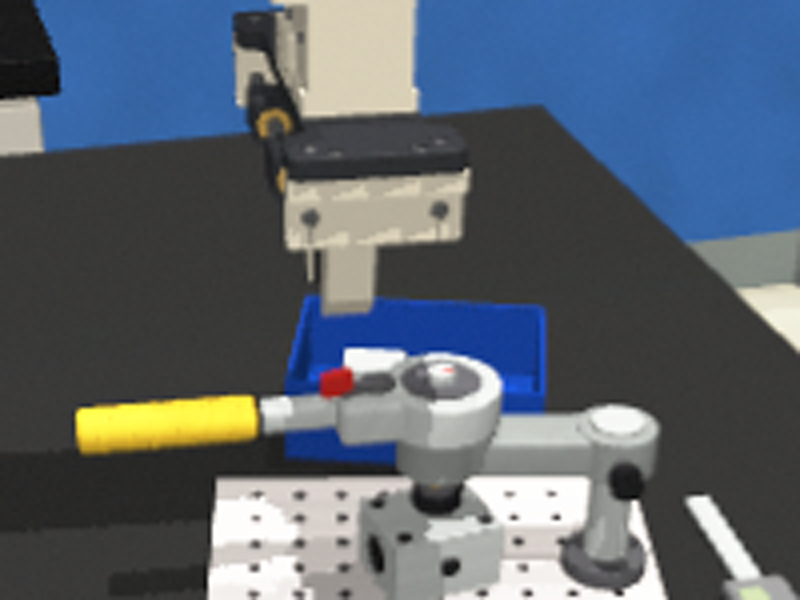

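>>> send_rows(increments=[{"delta_pos": [-0.02,-0.1,0.2],"twist": [0,0,0],"fingers": 1},{"delta_pos": [-0.04,-0.1,0.4],"twist": [0,0,0],"fingers": 1},{"delta_pos": [-0.04,-0.1,0.6],"twist": [0,0,0],"fingers": 1},{"delta_pos": [-0.04,-0.1,0.68],"twist": [0,0,0],"fingers": 1},{"delta_pos": [-0.04,-0.1,0.68],"twist": [0,0,0],"fingers": 1},{"delta_pos": [-0.04,-0.1,0.68],"twist": [0,0,0],"fingers": 1},{"delta_pos": [-0.04,-0.1,0.68],"twist": [0,0,0],"fingers": 1}])

```text
time: 7.42
eef_pos: [0.546, -0.0167, 0.127]
eef_rot: [0.001, 0.05, 0.999, 0.0]
contact_force: [0.4, 0.4, 0.2]
finger_gap: 0.003
grasp_force: 0.0
```

>>> send_rows(increments=[{"delta_pos": [0,0.04,0],"twist": [0,0,0],"fingers": 1},{"delta_pos": [0,0.08,0],"twist": [0,0,0],"fingers": 1},{"delta_pos": [0,0.1,0],"twist": [0,0,0],"fingers": 1},{"delta_pos": [0,0.1,0],"twist": [0,0,0],"fingers": 1}])

```text
time: 7.75
eef_pos: [0.5467, -0.0059, 0.1268]
eef_rot: [0.001, 0.049, 0.999, 0.0]
contact_force: [0.1, -0.5, 0.7]
finger_gap: 0.004
grasp_force: 0.0
```

>>> send_rows(increments=[{"delta_pos": [0,0.02,0],"twist": [0,0,0],"fingers": 1},{"delta_pos": [0,0.04,0],"twist": [0,0,0],"fingers": 1},{"delta_pos": [0,0.06,0],"twist": [0,0,0],"fingers": 1},{"delta_pos": [0,0.06,0],"twist": [0,0,0],"fingers": 1}])

```text
time: 8.08
eef_pos: [0.5469, -0.0005, 0.1262]
eef_rot: [-0.0, 0.05, 0.999, 0.0]
contact_force: [-0.4, 0.9, -0.7]
finger_gap: 0.001
grasp_force: 0.0
```

Run:
```python
from h import *
np.set_printoptions(precision=4,suppress=True)
c=cam("side"); s=bot.read_state(); print(s["eef_pos"],s["contact_force"],project(c,s["eef_pos"]))
for v in range(207,236,2): print(v,world(c,(314,v)),c["pixels"][v,314])
```

```text
[ 0.5469 -0.0008  0.1262] [ 0.3496 -0.1437 -1.171 ] [316.0778 241.5888]
207 [ 0.5168 -0.0915  0.2521] [50 48 46]
209 [ 0.517  -0.0907  0.248 ] [49 46 47]
211 [ 0.5172 -0.0904  0.244 ] [142 159 165]
213 [ 0.5174 -0.0895  0.2397] [156 177 184]
215 [ 0.519  -0.0839  0.2328] [162 183 191]
217 [ 0.5191 -0.0836  0.2288] [155 174 183]
219 [ 0.5192 -0.0833  0.2247] [157 177 184]
221 [ 0.5192 -0.0834  0.2208] [156 176 184]
223 [ 0.5194 -0.0828  0.2165] [178 201 210]
225 [ 0.5381 -0.016   0.1739] [165 187 195]
227 [ 0.5382 -0.0156  0.1692] [153 173 181]
229 [ 0.5385 -0.0147  0.1642] [155 173 181]
231 [ 0.539  -0.013   0.1587] [138 155 162]
233 [ 0.5419 -0.0027  0.148 ] [121 134 138]
235 [0.5489 0.0222 0.1282] [123 126 124]
```

>>> send_rows(increments=[{"delta_pos": [0,0.0,0.04],"twist": [0,0,0],"fingers": 1},{"delta_pos": [0,0.05,0.04],"twist": [0,0,0],"fingers": 1},{"delta_pos": [0,0.1,0.04],"twist": [0,0,0],"fingers": 1},{"delta_pos": [0,0.12,0.04],"twist": [0,0,0],"fingers": 1},{"delta_pos": [0,0.12,0.04],"twist": [0,0,0],"fingers": 1}])

```text
time: 8.55
eef_pos: [0.548, 0.0114, 0.1221]
eef_rot: [-0.0, 0.05, 0.999, -0.0]
contact_force: [-0.8, 0.7, -0.2]
finger_gap: 0.008
grasp_force: 0.4
```

>>> send_rows(increments=[{"delta_pos": [0,0.03,0],"twist": [0,0,0],"fingers": 1},{"delta_pos": [0,0.05,0],"twist": [0,0,0],"fingers": 1},{"delta_pos": [0,0.05,0],"twist": [0,0,0],"fingers": 1}])

```text
time: 8.8
eef_pos: [0.548, 0.0156, 0.1221]
eef_rot: [-0.001, 0.05, 0.999, -0.0]
contact_force: [-1.9, -2.1, 0.9]
finger_gap: 0.003
grasp_force: 1.5
```

>>> send_rows(increments=[{"delta_pos": [0,0.03,0],"twist": [0,0,0],"fingers": 1},{"delta_pos": [0,0.05,0],"twist": [0,0,0],"fingers": 1},{"delta_pos": [0,0.05,0],"twist": [0,0,0],"fingers": 1}])

```text
time: 9.05
eef_pos: [0.5488, 0.0211, 0.1222]
eef_rot: [-0.0, 0.05, 0.999, 0.0]
contact_force: [-2.7, -2.7, 1.7]
finger_gap: 0.007
grasp_force: 1.8
```

```bash
cat >> h.py <<'E'
def redcheck(c):
    h=cv2.cvtColor(c["pixels"],cv2.COLOR_BGR2HSV); H,S,V=h[...,0],h[...,1],h[...,2]
    m=((H<6)|(H>174))&(S>130)&(V>80); m[:200]=0;m[265:]=0;m[:,:230]=0;m[:,370:]=0
    v,u=np.nonzero(m)
    if len(u)==0: return 0
    P=np.median([world(c,(a,b)) for a,b in zip(u,v)],0)
    return len(u),u.mean(),v.mean(),P
def yelcheck(c):
    h=cv2.cvtColor(c["pixels"],cv2.COLOR_BGR2HSV); H,S,V=h[...,0],h[...,1],h[...,2]
    m=(H>22)&(H<34)&(S>130)&(V>80)
    v,u=np.nonzero(m); P=np.array([world(c,(a,b)) for a,b in zip(u,v)])
    P=P[(abs(P[:,2]-.127)<.02)]
    return P[:,:3]
E
python3 - <<'E'
from h import *
np.set_printoptions(precision=4,suppress=True)
c=cam("side"); s=bot.read_state(); print(s["eef_pos"],s["contact_force"]); print(redcheck(c))
E
```

```text
[0.5488 0.0211 0.1222] [-3.5626 -2.0936  1.6136]
0
```

Contact with the tab, pushing with about 3 N. Continue the push.

>>> send_rows(increments=[{"delta_pos": [0,0.03,0],"twist": [0,0,0],"fingers": 1},{"delta_pos": [0,0.05,0],"twist": [0,0,0],"fingers": 1},{"delta_pos": [0,0.05,0],"twist": [0,0,0],"fingers": 1}])

```text
time: 9.35
eef_pos: [0.5499, 0.0265, 0.1224]
eef_rot: [0.0, 0.05, 0.999, 0.0]
contact_force: [-1.9, -2.0, 2.8]
finger_gap: 0.008
grasp_force: 1.5
```

>>> send_rows(increments=[{"delta_pos": [0,0.03,0],"twist": [0,0,0],"fingers": 1},{"delta_pos": [0,0.04,0],"twist": [0,0,0],"fingers": 1},{"delta_pos": [0,0.04,0],"twist": [0,0,0],"fingers": 1}])

```text
time: 9.6
eef_pos: [0.5506, 0.0303, 0.1224]
eef_rot: [0.001, 0.05, 0.999, 0.0]
contact_force: [-0.5, -2.2, 2.3]
finger_gap: 0.003
grasp_force: 1.4
```

Run:
```python
from h import *
np.set_printoptions(precision=4,suppress=True)
c=cam("side"); s=bot.read_state(); print(s["eef_pos"],s["contact_force"]); print(redcheck(c)); P=yelcheck(c); print(P.mean(0)); print(cv2.fitLine(P[:,:2].astype(np.float32),2,0,.01,.01).ravel())
cv2.imwrite("pics/s5.png",cv2.resize(c["pixels"][170:280,240:400],(800,550),interpolation=cv2.INTER_CUBIC))
```

```text
[0.5506 0.0302 0.1224] [-0.1205 -1.9748  2.2033]
0
[0.4729 0.0791 0.1311]
[ 0.9266 -0.3761  0.4729  0.0791]
```

View pics/s5.png

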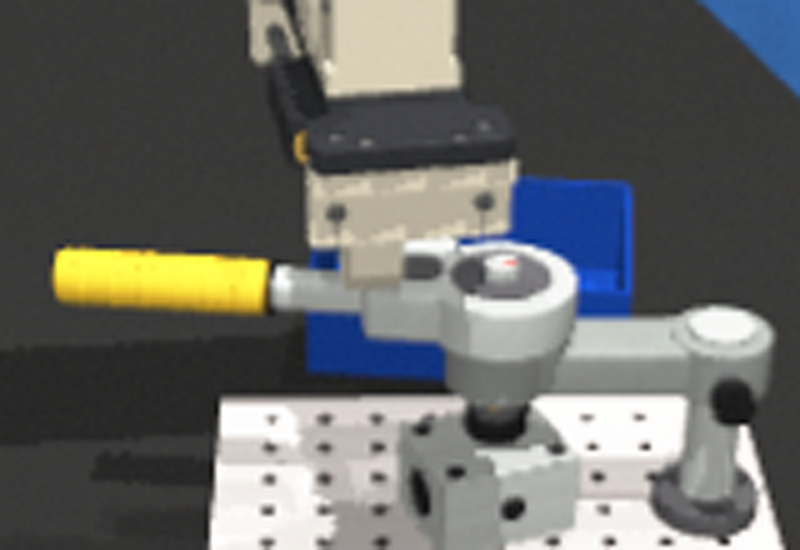

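>>> send_rows(increments=[{"delta_pos": [0,-0.1,0],"twist": [0,0,0],"fingers": 1},{"delta_pos": [0,-0.26,0.02],"twist": [0,0,0],"fingers": 1},{"delta_pos": [0,-0.26,0.02],"twist": [0,0,0],"fingers": 1},{"delta_pos": [0,-0.26,0.02],"twist": [0,0,0],"fingers": 1},{"delta_pos": [0,0.14,0.02],"twist": [0,0,0],"fingers": 1},{"delta_pos": [0,0.14,0.02],"twist": [0,0,0],"fingers": 1},{"delta_pos": [0,0.0,0.02],"twist": [0,0,0],"fingers": 1},{"delta_pos": [0,-0.3,0.02],"twist": [0,0,0],"fingers": 1}])

```text
time: 10.32
eef_pos: [0.5475, 0.0057, 0.1202]
eef_rot: [0.0, 0.045, 0.999, 0.002]
contact_force: [0.4, 0.2, 0.3]
finger_gap: 0.006
grasp_force: 0.0
```

>>> send_rows(increments=[{"delta_pos": [0,-0.1,-0.3],"twist": [0,0,0],"fingers": 1},{"delta_pos": [0,-0.2,-0.6],"twist": [0,0,0],"fingers": 1},{"delta_pos": [0.3,-0.2,-0.8],"twist": [0,0,0],"fingers": 0.2},{"delta_pos": [0.6,-0.2,-0.8],"twist": [0,0,0],"fingers": 0.2},{"delta_pos": [0.6,-0.2,-0.8],"twist": [0,0,0],"fingers": 0.2},{"delta_pos": [0.6,-0.2,-0.8],"twist": [0,0,0],"fingers": 0.2}])

```text
time: 10.82
eef_pos: [0.4842, -0.0135, 0.2006]
eef_rot: [0.0, 0.049, 0.999, 0.0]
contact_force: [-0.3, 0.4, 0.2]
finger_gap: 0.246
grasp_force: 0.0
```

Run:
```python
from h import *
np.set_printoptions(precision=4,suppress=True)
c=cam("side"); s=bot.read_state(); print(s["eef_pos"],s["contact_force"],s["finger_gap"]); print(redcheck(c)); P=yelcheck(c); print(P.mean(0)); print(cv2.fitLine(P[:,:2].astype(np.float32),2,0,.01,.01).ravel())
cv2.imwrite("pics/s6.png",cv2.resize(c["pixels"][170:280,240:400],(800,550),interpolation=cv2.INTER_CUBIC))
```

```text
[ 0.4853 -0.0136  0.2005] [ 0.6872 -0.2877  0.5696] 0.29284661311018234
(40, np.float64(314.025), np.float64(216.65), array([0.5602, 0.064 , 0.1479]))
[0.4786 0.0959 0.1307]
[ 0.8736 -0.4866  0.4786  0.0959]
```

View pics/s6.png

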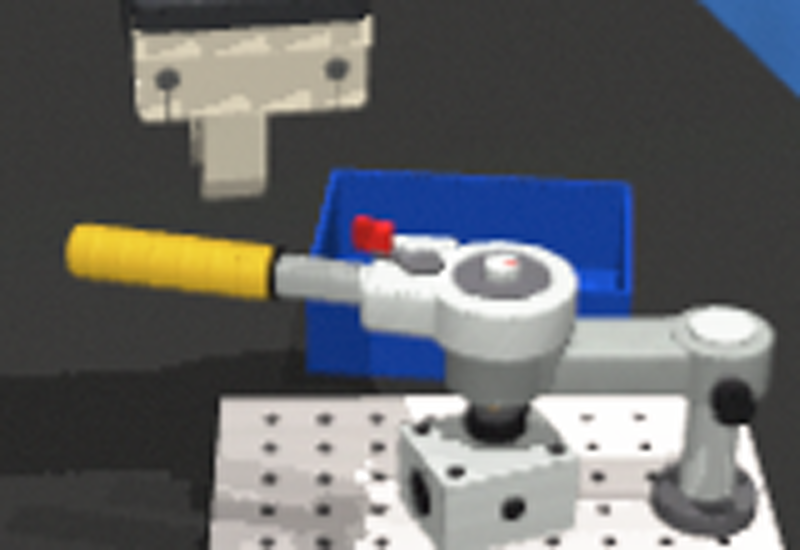

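>>> send_rows(increments=[{"delta_pos": [0.05,0.25,0],"twist": [0,0,0.1],"fingers": -0.2},{"delta_pos": [0.1,0.5,0],"twist": [0,0,0.2],"fingers": -0.2},{"delta_pos": [0.15,0.75,0],"twist": [0,0,0.3],"fingers": -0.2},{"delta_pos": [0.15,1.0,0],"twist": [0,0,0.4],"fingers": -0.2},{"delta_pos": [0.15,1.0,0],"twist": [0,0,0.47],"fingers": -0.2},{"delta_pos": [0.15,1.0,0],"twist": [0,0,0.47],"fingers": -0.2},{"delta_pos": [0.15,1.0,0],"twist": [0,0,0.47],"fingers": -0.2}])

```text
time: 11.45
eef_pos: [0.4809, 0.087, 0.1997]
eef_rot: [-0.0, 0.231, 0.973, -0.0]
contact_force: [1.5, -0.2, -0.5]
finger_gap: 0.597
grasp_force: 0.0
```

```bash
cat >> h.py <<'E'
A=np.array([.606,.031])
def pol(s):
    p=s["eef_pos"][:2]-A; phi=np.arctan2(p[1],-p[0]); x=rot(s["eef_rot"]).apply([1,0,0]); yaw=np.arctan2(x[1],-x[0])
    return np.linalg.norm(p),np.degrees(phi),np.degrees(yaw),s["eef_pos"][2]
E
python3 - <<'E'
from h import *
np.set_printoptions(precision=4,suppress=True)
c=cam("top");s=bot.read_state(); print(s["eef_pos"],pol(s),s["qpos"],s["finger_gap"])
E
```

```text
[0.4807 0.0864 0.1997] (np.float64(0.13697416398865433), np.float64(23.871302069108015), np.float64(26.815013467184773), np.float64(0.19973983411306892)) [-0.1968  0.1901 -0.0407  1.9636  0.0095  0.9888  0.8608] 0.5987500615813941
```

>>> send_rows(increments=[{"delta_pos": [0.03,0.07,0.2],"twist": [0,0,0],"fingers": -0.2},{"delta_pos": [0.03,0.07,0.4],"twist": [0,0,0],"fingers": -0.2},{"delta_pos": [0.03,0.07,0.6],"twist": [0,0,0],"fingers": -0.2},{"delta_pos": [0.03,0.07,0.8],"twist": [0,0,0],"fingers": -0.2},{"delta_pos": [0.03,0.07,1.0],"twist": [0,0,0],"fingers": -0.2},{"delta_pos": [0.03,0.07,1.0],"twist": [0,0,0],"fingers": -0.2}])

```text
time: 12.0
eef_pos: [0.4782, 0.0927, 0.0967]
eef_rot: [-0.003, 0.233, 0.973, -0.002]
contact_force: [-1.4, -1.2, -0.3]
finger_gap: 0.604
grasp_force: 0.0
```

>>> send_rows(increments=[{"delta_pos": [0,0,0.1],"twist": [0,0,0],"fingers": 0.35},{"delta_pos": [0,0,0.1],"twist": [0,0,0],"fingers": 0.35},{"delta_pos": [0,0,0.1],"twist": [0,0,0],"fingers": 0.35},{"delta_pos": [0,0,0.1],"twist": [0,0,0],"fingers": 0.35},{"delta_pos": [0,0,0.1],"twist": [0,0,0],"fingers": 0.35}])

```text
time: 12.42
eef_pos: [0.4818, 0.095, 0.0912]
eef_rot: [0.001, 0.232, 0.973, 0.001]
contact_force: [0.5, 0.9, 0.2]
finger_gap: 0.337
grasp_force: 0.4
```

```bash
cat > gen.py <<'E'
# rows for an arc: from yaw a to phi b (deg, signed), radius r about the axis, n rows; in tool axes & units
import json,sys
from h import *
def arc(b,n,r=.14,off=0.,a=None,z=0.):
    s=bot.read_state(); y0=np.radians(pol(s)[2]); p0=s["eef_pos"][:2]
    ex=np.array([-np.cos(y0),np.sin(y0)]); ey=np.array([np.sin(y0),np.cos(y0)])
    a=pol(s)[2] if a is None else a; out=[]
    for i in range(1,n+1):
        f=np.radians(a+(b-a)*i/n); c=A+r*np.array([-np.cos(f),np.sin(f)])+off*np.array([np.sin(f),np.cos(f)])
        d=c-p0; out.append([round(d@ex*10,2),round(d@ey*10,2),round((f-y0)/(np.pi/4),3)])
    return out
E
python3 - <<'E'
from gen import *
np.set_printoptions(precision=4,suppress=True)
s=bot.read_state(); print(s["time"],s["eef_pos"],pol(s),s["finger_gap"],s["contact_force"])
print(arc(-8,6));
E
```

```text
12.4167 [0.4818 0.095  0.0912] (np.float64(0.13971731572415158), np.float64(27.23950378560594), np.float64(26.887197349425534), np.float64(0.09120625732287219)) 0.33659287752384986 [0.4727 0.8989 0.2457]
[[np.float64(-0.0), np.float64(-0.15), np.float64(-0.129)], [np.float64(-0.03), np.float64(-0.29), np.float64(-0.258)], [np.float64(-0.06), np.float64(-0.43), np.float64(-0.388)], [np.float64(-0.11), np.float64(-0.56), np.float64(-0.517)], [np.float64(-0.17), np.float64(-0.69), np.float64(-0.646)], [np.float64(-0.25), np.float64(-0.81), np.float64(-0.775)]]
```

>>> send_rows(increments=[{"delta_pos": [0,-0.15,0],"twist": [0,0,-0.129],"fingers": 0.35},{"delta_pos": [-0.03,-0.29,0],"twist": [0,0,-0.258],"fingers": 0.35},{"delta_pos": [-0.06,-0.43,0],"twist": [0,0,-0.388],"fingers": 0.35},{"delta_pos": [-0.11,-0.56,0],"twist": [0,0,-0.517],"fingers": 0.35},{"delta_pos": [-0.17,-0.69,0],"twist": [0,0,-0.646],"fingers": 0.35},{"delta_pos": [-0.25,-0.81,0],"twist": [0,0,-0.775],"fingers": 0.35}])

```text
time: 12.92
eef_pos: [0.467, 0.0111, 0.0912]
eef_rot: [0.001, -0.072, 0.997, 0.0]
contact_force: [0.0, 0.8, 1.4]
finger_gap: 0.327
grasp_force: 0.7
```

>>> send_rows(increments=[{"delta_pos": [0,-0.15,0],"twist": [0,0,-0.129],"fingers": 0.35},{"delta_pos": [-0.03,-0.29,0],"twist": [0,0,-0.258],"fingers": 0.35},{"delta_pos": [-0.06,-0.43,0],"twist": [0,0,-0.388],"fingers": 0.35},{"delta_pos": [-0.11,-0.56,0],"twist": [0,0,-0.517],"fingers": 0.35},{"delta_pos": [-0.11,-0.56,0],"twist": [0,0,-0.517],"fingers": 0.35}])

```text
time: 13.33
eef_pos: [0.4871, -0.0457, 0.0912]
eef_rot: [0.001, -0.269, 0.963, -0.001]
contact_force: [-0.5, -0.3, -0.2]
finger_gap: 0.325
grasp_force: 0.0
```

Run:
```python
from gen import *
np.set_printoptions(precision=4,suppress=True)
s=bot.read_state(); print(s["time"],s["eef_pos"],pol(s),s["finger_gap"],s["contact_force"],s["qpos"])
c=cam("side");P=yelcheck(c); print(P.mean(0),redcheck(c)); print(cv2.fitLine(P[:,:2].astype(np.float32),2,0,.01,.01).ravel())
```

```text
13.3333 [ 0.4871 -0.0457  0.0912] (np.float64(0.14152002567174796), np.float64(-32.81902897077316), np.float64(-31.258389947818518), np.float64(0.0912027484290121)) 0.3252411018169213 [-0.4753 -0.2865 -0.2349] [ 0.2038  0.3498 -0.1948  2.0532  0.0999  0.7442  2.0635]
[ 0.4646 -0.0612  0.1317] 0
[ 0.893   0.4501  0.4646 -0.0612]
```

>>> send_rows(increments=[{"delta_pos": [0,0.073,0],"twist": [0,0,0.067],"fingers": 0.35},{"delta_pos": [-0.01,0.146,0],"twist": [0,0,0.133],"fingers": 0.35},{"delta_pos": [-0.017,0.219,0],"twist": [0,0,0.2],"fingers": 0.35},{"delta_pos": [-0.03,0.291,0],"twist": [0,0,0.267],"fingers": 0.35},{"delta_pos": [-0.048,0.362,0],"twist": [0,0,0.333],"fingers": 0.35},{"delta_pos": [-0.069,0.433,0],"twist": [0,0,0.4],"fingers": 0.35},{"delta_pos": [-0.093,0.502,0],"twist": [0,0,0.467],"fingers": 0.35},{"delta_pos": [-0.121,0.569,0],"twist": [0,0,0.533],"fingers": 0.35}])

```text
time: 14.05
eef_pos: [0.4657, 0.0125, 0.0906]
eef_rot: [0.0, -0.061, 0.998, -0.0]
contact_force: [1.8, -5.0, -0.3]
finger_gap: 0.324
grasp_force: 2.8
```

>>> send_rows(increments=[{"delta_pos": [0,0.073,0],"twist": [0,0,0.067],"fingers": 0.35},{"delta_pos": [-0.01,0.146,0],"twist": [0,0,0.133],"fingers": 0.35},{"delta_pos": [-0.017,0.219,0],"twist": [0,0,0.2],"fingers": 0.35},{"delta_pos": [-0.03,0.291,0],"twist": [0,0,0.267],"fingers": 0.35},{"delta_pos": [-0.048,0.362,0],"twist": [0,0,0.333],"fingers": 0.35},{"delta_pos": [-0.069,0.433,0],"twist": [0,0,0.4],"fingers": 0.35},{"delta_pos": [-0.093,0.502,0],"twist": [0,0,0.467],"fingers": 0.35},{"delta_pos": [-0.121,0.569,0],"twist": [0,0,0.533],"fingers": 0.35}])

```text
time: 14.72
eef_pos: [0.4694, 0.0681, 0.0904]
eef_rot: [-0.001, 0.149, 0.989, -0.002]
contact_force: [-1.8, -7.6, 4.9]
finger_gap: 0.326
grasp_force: 4.3
```

```bash
cat > st.py <<'E'
from gen import *
s=bot.read_state(); y=np.radians(pol(s)[2]); F=s["contact_force"]
print(s["time"],np.round(pol(s),3),"gap",round(s["finger_gap"],3),"Ft",-(F[0]*np.sin(y)+F[1]*np.cos(y)),"Fr",F[0]*-np.cos(y)+F[1]*np.sin(y),"Fz",F[2],"Tz",s["ft_torque"],"grasp",s["grasp_force"])
E
python3 st.py
```

```text
14.7167 [ 0.142 15.179 17.133  0.09 ] gap 0.326 Ft 7.815987583737628 Fr -0.5222202004084211 Fz 4.9137406899132134 Tz [-1.80496188  0.46554447 -0.00915956] grasp 4.292681068181992
```

>>> send_rows(increments=[{"delta_pos": [0,0.073,0.03],"twist": [0,0,0.067],"fingers": 0.35},{"delta_pos": [-0.01,0.146,0.06],"twist": [0,0,0.133],"fingers": 0.35},{"delta_pos": [-0.017,0.219,0.08],"twist": [0,0,0.2],"fingers": 0.35},{"delta_pos": [-0.03,0.291,0.08],"twist": [0,0,0.267],"fingers": 0.35},{"delta_pos": [-0.048,0.362,0.08],"twist": [0,0,0.333],"fingers": 0.35}])

```text
time: 15.13
eef_pos: [0.4837, 0.1013, 0.0821]
eef_rot: [-0.001, 0.277, 0.961, -0.002]
contact_force: [-3.0, -7.8, 5.2]
finger_gap: 0.325
grasp_force: 4.3
```

```bash
python3 st.py
```

```text
15.1333 [ 0.141 29.871 32.111  0.082] gap 0.325 Ft 8.170837258457768 Fr -1.5951571084057172 Fz 5.202597924930132 Tz [-1.6594115   0.77464541  0.05751932] grasp 4.298117905855179
```

>>> send_rows(increments=[{"delta_pos": [0,0.073,0],"twist": [0,0,0.067],"fingers": 0.35},{"delta_pos": [-0.01,0.146,0],"twist": [0,0,0.133],"fingers": 0.35},{"delta_pos": [-0.017,0.219,0],"twist": [0,0,0.2],"fingers": 0.35},{"delta_pos": [-0.03,0.291,0],"twist": [0,0,0.267],"fingers": 0.35}])

```text
time: 15.47
eef_pos: [0.5003, 0.125, 0.082]
eef_rot: [-0.002, 0.375, 0.927, -0.003]
contact_force: [-5.8, -6.6, 7.2]
finger_gap: 0.323
grasp_force: 4.4
```

```bash
python3 st.py
```

```text
15.4667 [ 0.141 41.655 44.096  0.082] gap 0.323 Ft 8.772171631745902 Fr -0.4026101184876465 Fz 7.178334811930107 Tz [-1.33650626  1.36968692  0.12354755] grasp 4.355596303939819
```

>>> send_rows(increments=[{"delta_pos": [0,0.073,0],"twist": [0,0,0.067],"fingers": 0.35},{"delta_pos": [-0.01,0.146,0],"twist": [0,0,0.133],"fingers": 0.35},{"delta_pos": [-0.017,0.219,0],"twist": [0,0,0.2],"fingers": 0.35},{"delta_pos": [-0.03,0.291,0],"twist": [0,0,0.267],"fingers": 0.35}])

```text
time: 15.8
eef_pos: [0.5217, 0.1448, 0.0818]
eef_rot: [-0.003, 0.47, 0.883, -0.003]
contact_force: [-7.8, -4.5, 6.8]
finger_gap: 0.33
grasp_force: 4.4
```

```bash
python3 st.py
```

```text
15.8 [ 0.142 53.479 56.064  0.082] gap 0.33 Ft 9.009909911180465 Fr 0.6023505259051394 Fz 6.8304568052015995 Tz [-0.88955348  1.73320435  0.04374946] grasp 4.400191158056259
```

>>> send_rows(increments=[{"delta_pos": [0,0.073,0],"twist": [0,0,0.067],"fingers": 0.35},{"delta_pos": [-0.01,0.146,0],"twist": [0,0,0.133],"fingers": 0.35},{"delta_pos": [-0.017,0.219,0],"twist": [0,0,0.2],"fingers": 0.35},{"delta_pos": [-0.03,0.291,0],"twist": [0,0,0.267],"fingers": 0.35}])

```text
time: 16.13
eef_pos: [0.5468, 0.1601, 0.0817]
eef_rot: [-0.003, 0.559, 0.829, -0.003]
contact_force: [-8.9, -1.5, 6.0]
finger_gap: 0.325
grasp_force: 4.4
```

```bash
python3 st.py
```

```text
16.1333 [ 0.142 65.383 68.02   0.082] gap 0.325 Ft 8.809980829609648 Fr 1.9060790839034811 Fz 5.980648700035601 Tz [-0.37435083  2.00875829  0.02641696] grasp 4.432462155818939
```

>>> send_rows(increments=[{"delta_pos": [0,0.073,0],"twist": [0,0,0.067],"fingers": 0.35},{"delta_pos": [-0.01,0.146,0],"twist": [0,0,0.133],"fingers": 0.35},{"delta_pos": [-0.017,0.219,0],"twist": [0,0,0.2],"fingers": 0.35},{"delta_pos": [-0.03,0.291,0],"twist": [0,0,0.267],"fingers": 0.35}])

```text
time: 16.47
eef_pos: [0.5744, 0.1698, 0.0816]
eef_rot: [-0.004, 0.643, 0.766, -0.003]
contact_force: [-10.6, 0.4, 7.1]
finger_gap: 0.327
grasp_force: 4.9
```

>>> send_rows(increments=[{"delta_pos": [0,0.073,0],"twist": [0,0,0.067],"fingers": 0.35},{"delta_pos": [-0.01,0.146,0],"twist": [0,0,0.133],"fingers": 0.35},{"delta_pos": [-0.017,0.219,0],"twist": [0,0,0.2],"fingers": 0.35},{"delta_pos": [-0.03,0.291,0],"twist": [0,0,0.267],"fingers": 0.35}])

```text
time: 16.8
eef_pos: [0.6033, 0.1738, 0.0816]
eef_rot: [-0.004, 0.719, 0.695, -0.003]
contact_force: [-10.8, 3.4, 5.6]
finger_gap: 0.324
grasp_force: 5.3
```

```bash
python3 st.py; python3 -c "
from h import *
print(bot.read_state()['qpos'])"
```

```text
16.8 [1.4300e-01 8.8909e+01 9.1935e+01 8.2000e-02] gap 0.324 Ft 10.902231744807287 Fr 3.0333032619440203 Fz 5.6122834907000465 Tz [0.62506313 2.406834   0.04230166] grasp 5.335354954004288
[-0.47111536  0.57764195  0.20484114  1.71468906 -0.15189697  0.87303886
 -0.23355479]
```

>>> send_rows(increments=[{"delta_pos": [0,0.073,0],"twist": [0,0,0.067],"fingers": 0.35},{"delta_pos": [-0.01,0.146,0],"twist": [0,0,0.133],"fingers": 0.35},{"delta_pos": [-0.017,0.219,0],"twist": [0,0,0.2],"fingers": 0.35},{"delta_pos": [-0.03,0.291,0],"twist": [0,0,0.267],"fingers": 0.35}])

```text
time: 17.13
eef_pos: [0.6322, 0.1718, 0.0817]
eef_rot: [-0.005, 0.787, 0.616, -0.002]
contact_force: [-11.1, 4.9, 5.7]
finger_gap: 0.324
grasp_force: 5.8
```

```bash
python3 st.py
```

```text
17.1333 [1.43000e-01 1.00555e+02 1.03891e+02 8.20000e-02] gap 0.324 Ft 11.968111183169267 Fr 2.083802585826935 Fz 5.672010265744899 Tz [1.11946837 2.35849745 0.01642923] grasp 5.7770030200481415
```

>>> send_rows(increments=[{"delta_pos": [0,0.073,0],"twist": [0,0,0.067],"fingers": 0.35},{"delta_pos": [-0.01,0.146,0],"twist": [0,0,0.133],"fingers": 0.35}])

```text
time: 17.3
eef_pos: [0.6463, 0.1687, 0.0817]
eef_rot: [-0.005, 0.818, 0.575, -0.002]
contact_force: [-9.9, 8.3, 5.0]
finger_gap: 0.328
grasp_force: 6.0
```

```bash
python3 st.py
```

```text
17.3 [1.43000e-01 1.06329e+02 1.09839e+02 8.20000e-02] gap 0.328 Ft 12.189851595820347 Fr 4.471501433896557 Fz 5.036870975271755 Tz [1.6327784  2.25737136 0.02630821] grasp 6.038241684436798
```

>>> send_rows(increments=[{"delta_pos": [0,0.073,0],"twist": [0,0,0.067],"fingers": 0.35},{"delta_pos": [-0.01,0.146,0],"twist": [0,0,0.133],"fingers": 0.35},{"delta_pos": [-0.017,0.219,0],"twist": [0,0,0.2],"fingers": 0.35},{"delta_pos": [-0.03,0.27,0],"twist": [0,0,0.25],"fingers": 0.35}])

```text
time: 17.63
eef_pos: [0.6715, 0.159, 0.0817]
eef_rot: [-0.006, 0.87, 0.492, -0.001]
contact_force: [-8.9, 11.1, 4.2]
finger_gap: 0.323
grasp_force: 6.4
```

```bash
python3 st.py
```

```text
17.6333 [1.44000e-01 1.17115e+02 1.21036e+02 8.20000e-02] gap 0.323 Ft 13.310506622388775 Fr 4.9190091302468675 Fz 4.20896723847163 Tz [2.27937796 1.97756857 0.02926658] grasp 6.44282653927803
```

>>> send_rows(increments=[{"delta_pos": [0,-0.03,0],"twist": [0,0,0],"fingers": 0.35},{"delta_pos": [0,-0.1,0],"twist": [0,0,0],"fingers": 0.2},{"delta_pos": [0,-0.15,0],"twist": [0,0,0],"fingers": 0},{"delta_pos": [0,-0.15,0],"twist": [0,0,0],"fingers": -0.3},{"delta_pos": [0,-0.15,0],"twist": [0,0,0],"fingers": -0.3},{"delta_pos": [0,-0.15,0],"twist": [0,0,0],"fingers": -0.3},{"delta_pos": [0,-0.15,0],"twist": [0,0,0],"fingers": -0.3}])

```text
time: 18.22
eef_pos: [0.6641, 0.1563, 0.0825]
eef_rot: [0.001, 0.871, 0.491, 0.0]
contact_force: [-0.3, -0.8, 0.7]
finger_gap: 0.644
grasp_force: 0.0
```

```bash
python3 st.py
python3 - <<'E'
from h import *
c=cam("side"); P=yelcheck(c); print(P.mean(0)-[*A,0],len(P),redcheck(c)); s=bot.read_state(); print(s["eef_pos"])
E
```

```text
18.2167 [1.38000e-01 1.14874e+02 1.21127e+02 8.30000e-02] gap 0.644 Ft -0.1639546531212073 Fr -0.8208370923526073 Fz 0.6619328336740268 Tz [-0.13882357  0.07470836 -0.02898297] grasp 0.0
[0.0441942  0.13459436 0.13521986] 111 (27, np.float64(343.2962962962963), np.float64(208.40740740740742), array([0.63167728, 0.08284732, 0.14643281]))
[0.66406607 0.15623069 0.08244862]
```

No contact, handle sits between the open fingers. Lift straight up.

>>> send_rows(increments=[{"delta_pos": [0,0,-0.1],"twist": [0,0,0],"fingers": -0.3},{"delta_pos": [0,0,-0.25],"twist": [0,0,0],"fingers": -0.3},{"delta_pos": [0,0,-0.45],"twist": [0,0,0],"fingers": -0.3},{"delta_pos": [0,0,-0.65],"twist": [0,0,0],"fingers": -0.3},{"delta_pos": [0,0,-0.85],"twist": [0,0,0],"fingers": -0.3},{"delta_pos": [0,0,-1.0],"twist": [0,0,0],"fingers": -0.3},{"delta_pos": [0,0,-1.0],"twist": [0,0,0],"fingers": -0.3},{"delta_pos": [0,0,-1.0],"twist": [0,0,0],"fingers": -0.3}])

```text
time: 18.93
eef_pos: [0.6645, 0.157, 0.1839]
eef_rot: [0.0, 0.871, 0.492, 0.001]
contact_force: [-0.2, 0.4, -0.3]
finger_gap: 0.652
grasp_force: 0.0
```

```bash
python3 st.py
python3 - <<'E'
from h import *
c=cam("side"); r=redcheck(c); P=yelcheck(c); h=P.mean(0)[:2]-A; print(r,h)
h/=np.linalg.norm(h); p=r[3][:2]-A; print("tab along",p@h,"cw offset",p@[h[1],-h[0]])
cv2.imwrite("pics/s7.png",cv2.resize(c["pixels"][130:300,240:460],(800,618))[:600])
E
```

```text
18.9333 [  0.139 114.916 121.079   0.184] gap 0.652 Ft 0.43312709838481755 Fr 0.25337105807440374 Fz -0.2643896729628041 Tz [-0.10221092  0.1274194  -0.02706181] grasp 0.0
(27, np.float64(343.2962962962963), np.float64(208.44444444444446), array([0.63175311, 0.08169391, 0.14633249])) [0.04491416 0.13644591]
tab along 0.05620441986585126 cw offset 0.008611548242146428
```

View pics/s7.png

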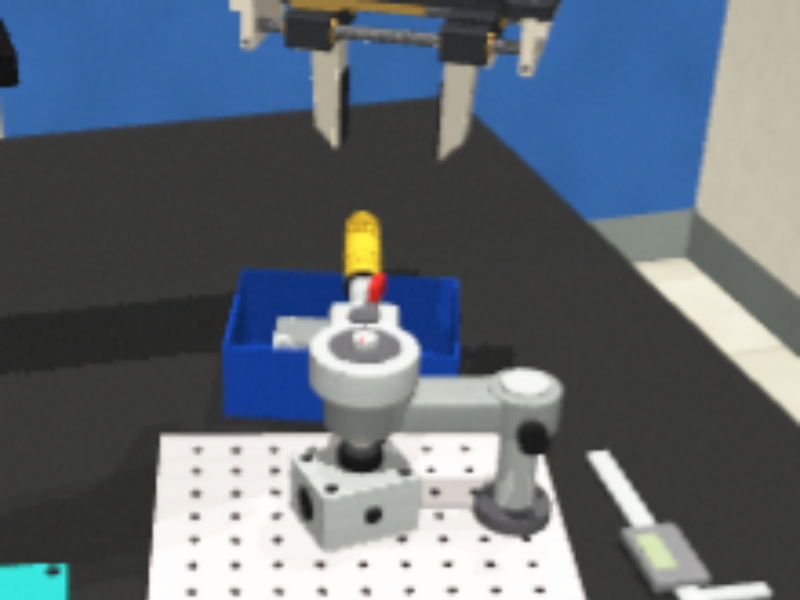

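The fingers are clear above the grip (grip about crop 362,245). The lever sits clockwise, on tighten (tab about 377,288), and the block is in place under the pad (about 360,490). Handing in.

```bash
python3 -c "
from rig import bot
print(bot.hand_in())"
```

```text
the job is handed in; nothing more can be done
None
```

The job is handed in, with no verdict returned. The lever is on tighten and the block looks unmoved. I estimate the pad force at about 240 N from the pull on the handle. The handle is let go and the gripper was clear of everything.

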